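# Draw the filter plate from the air ioniser and hold it to the light panel

### The job

Check the ioniser's filter against the light: raise the flap on top of the ioniser and leave it standing open, draw the filter plate (the one with the single wide tab) straight up out of its slot, and hold it upright in front of the lit face of the light panel, centred on that face, square to it and about a hand's breadth (8 cm) away, touching nothing but the gripper. Finish while holding it there, still; leave the blanking plate in its slot and everything else on the bench undisturbed.

Things in the scene. Friction and masses are not known exactly. Their poses are not given: they have to be found in the camera images.
- unit: Air ioniser: fixed white metal box 160 (x) x 240 (y) x 140 (z) mm, walls 5. Origin: centre of underside; -x faces the robot, flap hinged along the +x rim. Under the flap an open mouth 150 x 230 mm; its floor, 55 mm below the rim, has two slots 13 (x) x 88 (y) mm, 77 deep, centred at x 0, y +55 and -55 mm. Filter plate in one, blanking plate in the other; which varies.
- flap (a joint): Hinge of the ioniser's white top flap, a plate 164 x 244 x 6 mm, 160 g. 0 = shut, grows as it opens up and back, 1.57 = upright, stop at 1.85 rad. Stiff hinge (0.22 N m friction): stays where it is left. May start ajar (up to 0.15). Its axis is the ioniser's y, through flap_hinge.
- flap_hinge (a point): Middle of the flap's hinge axis, at the top of the ioniser's +x wall (80 mm from the box's centre, 140 mm above the bench); axes as the ioniser's.
- flap_handle (a point): Middle of the flap's steel bow handle, on its bar's axis: round bar 8 mm thick, 90 mm long along y, on a post at each end, axis 30 mm above the flap's outer face (when shut 37 mm above the hinge axis and 152 mm from it towards -x), 10 mm from the flap's free edge. Axes turn with the flap.
- filter_center (a point): Centre of the filter plate's frame: aluminium with white paper pleats, 10 (x, thickness) x 84 (y) x 95 (z) mm, about 120 g, loose; z is its up. One wide tab in the middle of its top edge. In its slot this point is 55.5 mm above the bench; the lower edge is 47.5 mm below it.
- filter_tab (a point): Grasp point on the filter plate's tab, 62.5 mm above filter_center (same axes): tab 10 (x) x 44 (y) mm, standing 28 mm above the frame (13 mm of it above this point, 15 below), flush with the frame's faces. In its slot this point is 118 mm above the bench, 22 mm below the ioniser's rim.
- blank_center (a point): Centre of the blanking plate's frame: same size and material as the filter plate but a closed sheet, with two narrow tabs (12 mm wide) at the ends of its top edge instead of one wide one. It stays in its slot.
- panel_face (a point): Centre of the lit white face (180 wide x 150 high mm) of the light panel, upright and fixed to the bench; 105 mm above the bench. x points into the panel, so the space before the face is at -x; y along the face, z up. Panel 200 wide x 18 thick mm, top 190 mm above the bench; its foot reaches 20 mm before the face, 10 mm high.
- bottle: Bystander: white solvent bottle with steel cap, 60 mm across, 140 mm high, standing; origin at the centre of its underside.
- jar: Bystander: amber glass jar with black cap, 52 mm across, 60 mm high; origin at the centre of its underside.
- dish: Bystander: flat glass dish, 86 mm across, 16 mm high; origin at the centre of its underside.
- driver: Bystander: screwdriver with black handle, 150 mm long, lying along its x.
- tweezers: Bystander: steel tweezers, 130 mm long, lying along their x, 8 mm high.
- stand: Bystander: black tool stand, 80 x 90 mm foot, 108 mm high; origin at the centre of its underside.

How it is judged:
On the way, in this order (a step that is already met when the one before it is completed fails the run):
1. the flap stands open (beyond 1.3 rad) (value of joint flap above 1.3 rad), for 0.2 s.
2. the filter plate is drawn up clear of its slot, held by the fingers (z of filter_center in the frame of unit above 0.145 m and contact force between filter and the fingers above 1 N), for 0.1 s.
At the end, for the whole second after the job is handed in: Held by the gripper, upright within 0.2 rad, centre 40-130 mm before the lit face and within 35 mm of its centre sideways and in height, parallel within 0.26 rad, under 0.03 m/s, not touching panel or ioniser; flap open past 1.2 rad; blanking plate within 15 mm of its start (contact force between filter and the fingers above 1 N and contact force between filter and panel below 0.3 N and contact force between filter and unit below 0.3 N and x of filter_center in the frame of panel_face between -0.13 and -0.04 m and y of filter_center in the frame of panel_face between -0.035 and 0.035 m and z of filter_center in the frame of panel_face between -0.035 and 0.035 m and angle between filter_center's own z axis and vertical below 0.2 rad and angle between the x axis of filter_center and the x axis of panel_face, either way round below 0.26 rad and linear speed of filter below 0.03 m/s and value of joint flap above 1.2 rad and distance of blank_center from where it was at the start of the episode below 0.015 m); the arm keeps its last pose, push and grip.
It fails at once if the blanking plate is pulled out (moved over 25 mm) (distance of blank_center from where it was at the start of the episode above 0.025 m).
It fails at once if a bystander is disturbed (moved over 40 mm) (distance of any of bottle, jar, dish, driver, tweezers, stand from where it was at the start of the episode above 0.04 m).
It fails at once if the bottle or jar is tipped over (angle between any of bottle, jar's own z axis and vertical above 0.5 rad).
It also fails if it takes over 58 s, if anything falls off the work surface, if the arm or the gripper's body presses on something with over 40 N, if the wrist force passes 120 N, or if a joint passes its speed limit or range.

### The arm

A 6-joint arm with a two-finger parallel gripper is mounted at the origin on the work surface. World frame = base frame: x ahead of the robot, y to its left, z up, the work surface at z = 0. Lengths are in m, angles in rad, forces in N, time in s.
With the tool pointing down it reaches from about 0.35 to 0.925 m from the base axis. Payload 6.4 kg.
Tool frame: the origin (TCP) lies midway between the tips of the shut fingers; the grasp point (between the pads) lies 19 mm behind it (robot.tcp_to_grasp is the z of the grasp point in the tool frame, in m); z points along the fingers, y is the line along which they close (so a half turn about z gives the same grasp; the last joint's range is limited). The gripper opens to 85 mm and grips with 20 to 120 N. Pads are 22 mm wide; open, the fingers measure 114 mm over their backs; the gripper's body (76 mm by 85 mm) begins 54 mm behind the grasp point. The pads swing forward as they close: fully open they stand 13 mm farther back than shut.
Start: joints at [-1.45, 0.245, 1.558, -0, 1.339, -0.174], TCP at [0.189, -0.622, 0.231] pointing down, gripper open.
Joint ranges: [-3.13, 3.13], [-1.02, 2.26], [0.13, 2.54], [-0.95, 4.09], [0.21, 2.88], [-2.74, 2.74]. Speed limits (rad/s): [2.57, 2.57, 3.14, 3.14, 3.14, 3.14].

### API

Orientations are given as a unit quaternion [w, x, y, z].
In Python, from station import robot gives the robot as it stands.
- The arm moves only by the shell command python3 -m crank 'ROWS' [OPENING]. ROWS is JSON, a list of rows, each an object of numbers: "tx", "ty", "tz": the shift along the tool's x, y, z each as a share of 25 mm, from -1 to 1; "twist": the turn about the tool's z as a share of 8 degrees, from -1 to 1. A call has 1 to 8 rows; each row shifts and turns the commanded pose from where the row before left it, along the tool's axes as they then stand; what a row does not reach is not made up. A row lasts 1/8 s, in which the tool goes at most 62.5 mm and 10.7 degrees, less where a joint would pass 70% of its speed; a pose out of reach is approached as far as the arm can. A call with a number of a shift or a turn outside -1 to 1 is refused whole. A call with a gripper value outside its range is refused whole. OPENING is the closure, from 0 (fully open) to 1 (shut), set as the call begins (- or left out, the last holds). The fingers move at their own pace and stop on an object; the grip force is fixed at half the most. Time passes only in rows, so rows that do not move let the fingers close. It gives the time, the measured TCP pose, the force, the opening and the grip force at its end, in the units of the state.
- robot.read_state(): the state, without advancing time (a new reading comes with each control period).
- robot.grab_frame(name): name is "scene" or "top"; returns the picture (384x512x3 uint8, blue, green, red); there is no depth.
- robot.camera_params(name): a dict with "fov_y" (degrees; the focal length in pixels is half the picture's height over the tangent of half this angle, whatever the lens; pixels are square), "cx", "cy" (the principal point, pixels), "rvec" (rotation vector, rad) and "tvec" (3), from world to camera coordinates, as OpenCV has them. Camera axes: x right, y down, z forward; pixel columns grow to the right and rows downward; lengths in m; the calibration is good to about 2 mm. A picture is of the moment at which its call begins. camera_params takes no time and is no camera call.
- robot.close_job(): hands the job in; it is judged then, once.
The state is a dict: "t": time; "q": joint angles; "qd": joint speeds; "effort": joint torques, N m; "position": TCP position; "orientation": TCP orientation; "ft_force": force on the tool from outside, world axes, zero at the start; "moment": the same for the moment, N m; "opening": finger opening in m; "gripper_force": force on a finger pad.
Only numpy, scipy, OpenCV 4.12 (cv2) and the standard library are available. Lean on these libraries where they do the work, as an engineer would, in place of code of your own. Each camera call takes 0.05 s, during which the arm holds its last target. There are 200 camera calls.

## Working session

There is one attempt and no reset: what is moved stays moved. The work goes in short steps, Python scripts to look and compute and a shell command to move; the robot and the scene stay as the last step left them, time stands still between calls to the robot, and variables do not carry over. Pictures are saved under pics/ and viewed, at most 10 in all, crops included, and the job is handed in when it is done.

```bash
mkdir -p pics; ls; python3 - <<'E'
from station import robot
import cv2
for n in("scene","top"):
    cv2.imwrite(f"pics/{n}0.png",robot.grab_frame(n)); print(n,robot.camera_params(n))
s=robot.read_state(); print(s['t'],s['position'],s['orientation'],s['opening'],robot.tcp_to_grasp)
E
```

```text
pics
scene {'fov_y': 45.987526000150666, 'cx': 257.2165244285954, 'cy': 198.40099228117512, 'rvec': array([ 2.39783179,  1.09189039, -0.30100222]), 'tvec': array([-0.36472693, -0.24038684,  1.53122486])}
top {'fov_y': 42.67466062607092, 'cx': 257.3538061444499, 'cy': 200.57743341990167, 'rvec': array([ 2.1668431 , -2.14258456,  0.16596207]), 'tvec': array([0.01889791, 0.54718598, 1.51626328])}
0.1 [ 0.18878227 -0.6214599   0.23028669] [-8.73309213e-04  9.89156833e-01  1.46860469e-01  8.67839509e-06] 0.08508326648371227 -0.0187
```

View pics/scene0.png

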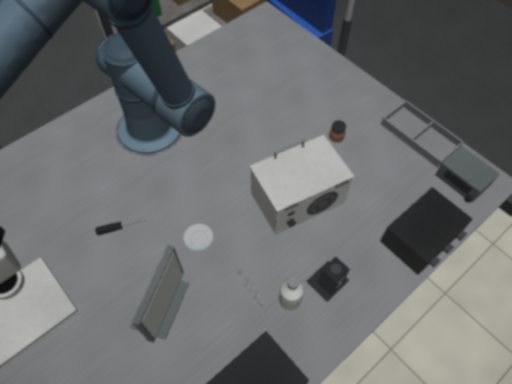

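View pics/top0.png

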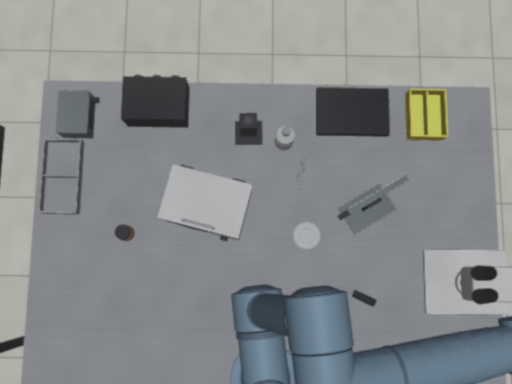

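```bash
cat > h.py <<'E'
import numpy as np, cv2
from station import robot
def cam(n):
    p=robot.camera_params(n); f=192/np.tan(np.radians(p['fov_y']/2))
    return np.array([[f,0,p['cx']],[0,f,p['cy']],[0,0,1]]),p['rvec'],p['tvec']
def proj(n,P):
    K,r,t=cam(n); return cv2.projectPoints(np.float64(P).reshape(-1,1,3),r,t,K,None)[0][:,0]
def ray(n,uv,z):
    K,r,t=cam(n); R=cv2.Rodrigues(r)[0]; c=-R.T@t
    d=R.T@np.linalg.solve(K,[*uv,1]); return c+d*(z-c[2])/d[2]
E
python3 - <<'E'
from h import *
a=cv2.imread('pics/top0.png');b=cv2.imread('pics/scene0.png')
c=lambda i,x,y:cv2.resize(i[y:y+100,x:x+130],None,fx=3,fy=3,interpolation=cv2.INTER_CUBIC)
g=np.vstack([np.hstack([c(a,140,150),c(a,300,150)]),np.hstack([c(b,235,130),c(b,110,240)])])
cv2.imwrite('pics/crop0.png',g)
for n in('scene','top'):
    K,r,t=cam(n);print(n,-cv2.Rodrigues(r)[0].T@t,K[0,0])
E
```

```text
scene [ 0.98751682 -0.37687321  1.1908981 ] 452.46058773607746
top [0.32924468 0.0445359  1.57747851] 491.5080775935992
```

View pics/crop0.png

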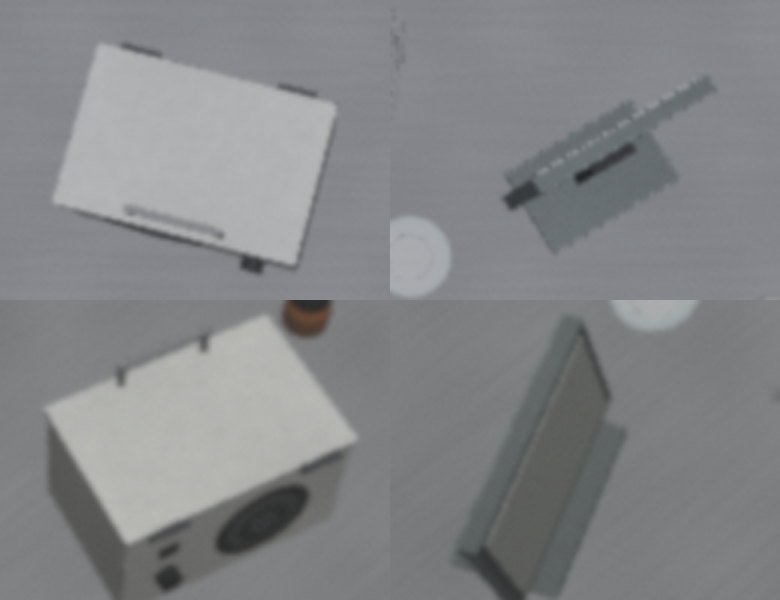

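The pictures show the ioniser around (205,202) in the top view, handle bar toward the robot at (198,223), and the panel around (372,198). Its lit face points away from the robot, toward +x and slightly +y. Now I'll fit poses.

```bash
python3 - <<'E'
from h import *
from scipy.optimize import least_squares as ls
T=lambda x,y:(x/3+140,y/3+150); S=lambda x,y:(x/3+235,(y-300)/3+130)
top=[T(98,43),T(337,105),T(297,267),T(53,203),T(126,208),T(222,236)]
sc=[S(358,437),S(127,545),S(45,408),S(265,315)]
L=np.array([[2,122,7],[2,-122,7],[-162,-122,7],[-162,122,7],[-152,45,37],[-152,-45,37]])/1000
def pts(p):
    c,s=np.cos(p[3]),np.sin(p[3]); Q=L.copy()
    Q[:,0]=c*L[:,0]+s*L[:,2]; Q[:,2]=-s*L[:,0]+c*L[:,2]
    Q+=[.08,0,.14]; y=p[2]; R=np.array([[np.cos(y),-np.sin(y),0],[np.sin(y),np.cos(y),0],[0,0,1]])
    return Q@R.T+[p[0],p[1],0]
def res(p):
    w=pts(p); return np.r_[(proj('top',w)-top).ravel(),(proj('scene',w[:4])-sc).ravel()]
r=ls(res,[.4,.1,-.2,0.05]); print('unit',r.x,np.round(r.fun,1)); print('handle',pts(r.x)[4:].mean(0))
P=lambda x,y:((x-390)/3+300,y/3+150); C=lambda x,y:((x-390)/3+110,(y-300)/3+240)
for n,l in(('foot top',[P(505,175),P(635,103),P(555,253),P(680,180)]),('foot sc',[C(625,430),C(557,597)])):
    for u in l: print(n,ray(n.split()[1].replace('sc','scene'),u,.01)[:2])
for u in[P(505,200),P(715,85)]: print('ptop',ray('top',u,.19)[:2])
for u in[C(455,560),C(570,315),C(487,550),C(583,330)]: print('ptop sc',ray('scene',u,.19)[:2])
E
```

```text
unit [ 0.52941251  0.18147539 -0.23717737 -0.00455735] [-0.8 -0.3 -0.6 -0.9 -1.2 -1.  -0.9 -0.2 -0.2  0.3 -1.7 -1.3 -1.1  0.7
 -1.4  0.1 -2.1  0.6 -1.3  0.2]
handle [0.45926578 0.19843175 0.1763069 ]
foot top [ 0.52891126 -0.23644255]
foot top [ 0.60917735 -0.37853136]
foot top [ 0.44571901 -0.28881205]
foot top [ 0.52576255 -0.4249686 ]
foot sc [ 0.53562849 -0.23242285]
foot sc [ 0.61793264 -0.36563915]
ptop [ 0.48208899 -0.20386997]
ptop [ 0.59556844 -0.4075331 ]
ptop sc [ 0.60312035 -0.4084186 ]
ptop sc [ 0.49675595 -0.22974457]
ptop sc [ 0.61238106 -0.38658895]
ptop sc [ 0.51446563 -0.22956421]
```

Fits agree with the known sizes. Unit is at (0.529, 0.181), yaw -0.237, with the flap shut. Panel face is at about (0.559, -0.311), outward normal at 0.53 rad. I'll turn the tool so its y lies along the unit's x, then travel to the handle.

```bash
python3 -m crank '[{"twist":-0.93,"tz":-0.15},{"twist":-0.93,"tz":-0.15},{"twist":-0.93,"tz":-0.15},{"twist":-0.93,"tz":-0.15},{"twist":-0.93},{"twist":-0.93},{"twist":-0.93},{"twist":-0.93}]' 0
python3 -m crank '[{"tx":1,"ty":0.5},{"tx":1,"ty":0.5},{"tx":1,"ty":0.5},{"tx":1,"ty":0.5},{"tx":1,"ty":0.4},{"tx":1,"ty":0.4},{"tx":1},{"tx":1}]'
python3 -m crank '[{"tx":1},{"tx":1},{"tx":1},{"tx":1},{"tx":1},{"tx":1},{"tx":1},{"tx":1}]'
```

```text
validation failed for argument at $[0]...
validation failed for argument at $[0]...
validation failed for argument at $[0]...
```

```bash
python3 -m crank '[{"tx":0,"ty":0,"tz":-0.15,"twist":-0.93},{"tx":0,"ty":0,"tz":-0.15,"twist":-0.93},{"tx":0,"ty":0,"tz":-0.15,"twist":-0.93},{"tx":0,"ty":0,"tz":-0.15,"twist":-0.93},{"tx":0,"ty":0,"tz":0,"twist":-0.93},{"tx":0,"ty":0,"tz":0,"twist":-0.93},{"tx":0,"ty":0,"tz":0,"twist":-0.93},{"tx":0,"ty":0,"tz":0,"twist":-0.93}]' 0
```

```text
t: 1.1
position: [0.1797, -0.6236, 0.2461]
orientation: [-0.005, 0.786, 0.618, -0.006]
ft_force: [-35.2, -2.6, 1.2]
opening: 0.0851
gripper_force: 0.0
```

```bash
python3 - <<'E'
from h import *
for n in("scene","top"): cv2.imwrite(f"pics/{n}1.png",robot.grab_frame(n))
cv2.imwrite('pics/both1.png',np.hstack([cv2.imread(f'pics/{n}1.png') for n in('scene','top')])[:, :].copy()[::1])
i=cv2.imread('pics/both1.png'); cv2.imwrite('pics/both1.png',cv2.resize(i,(800,300),interpolation=cv2.INTER_AREA))
s=robot.read_state(); print(s)
E
```

```text
{'t': 1.2, 'q': array([-1.45803629,  0.23281985,  1.54634704, -0.01602229,  1.37128478,
       -1.21603895]), 'qd': array([ 0.00173603, -0.00486302,  0.01478445, -0.00121291,  0.03011128,
        0.04573198]), 'effort': array([ 18.72132182, -38.92961025, -36.6298914 ,   5.98866954,
        -3.15959617,   0.34600432]), 'position': array([ 0.17964095, -0.62114506,  0.2453815 ]), 'orientation': array([-0.00788379,  0.7862538 ,  0.617838  , -0.00436   ]), 'ft_force': array([-34.77459205,  12.05432153,   4.2277004 ]), 'moment': array([1.31113197, 3.53500278, 0.73848474]), 'gripper_force': 0.0, 'opening': 0.0857666434047868}
```

View pics/both1.png

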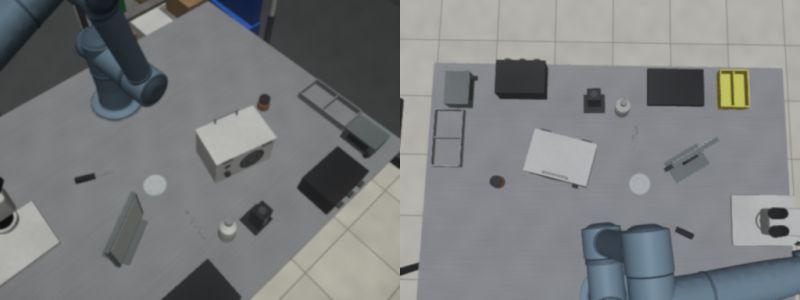

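The open finger is pressing on the fixed binocular object on the white base (about 34 N in -x). I'll back off in -x and leave along +y.

```bash
python3 -m crank '[{"tx":0.2,"ty":-0.8,"tz":0,"twist":0},{"tx":0.9,"ty":-0.4,"tz":0,"twist":0},{"tx":1,"ty":-0.2,"tz":0,"twist":0},{"tx":1,"ty":-0.2,"tz":0,"twist":0},{"tx":1,"ty":-0.2,"tz":0,"twist":0},{"tx":1,"ty":0,"tz":0,"twist":0}]' 0
```

```text
t: 1.95
position: [0.1749, -0.4863, 0.2458]
orientation: [-0.0, 0.786, 0.618, 0.0]
ft_force: [0.3, -0.2, -0.1]
opening: 0.0853
gripper_force: 0.0
```

```bash
python3 -m crank '[{"tx":1,"ty":0.6,"tz":0,"twist":0},{"tx":1,"ty":0.6,"tz":0,"twist":0},{"tx":1,"ty":0.6,"tz":0,"twist":0},{"tx":1,"ty":0.6,"tz":0,"twist":0},{"tx":1,"ty":0.6,"tz":0,"twist":0},{"tx":1,"ty":0.6,"tz":0,"twist":0},{"tx":1,"ty":0.6,"tz":0,"twist":0},{"tx":1,"ty":0.4,"tz":0,"twist":0}]' 0
python3 -m crank '[{"tx":1,"ty":0,"tz":0,"twist":0},{"tx":1,"ty":0,"tz":0,"twist":0},{"tx":1,"ty":0,"tz":0,"twist":0},{"tx":1,"ty":0,"tz":0,"twist":0},{"tx":1,"ty":0,"tz":0,"twist":0},{"tx":1,"ty":0,"tz":0,"twist":0},{"tx":1,"ty":0,"tz":0,"twist":0},{"tx":1,"ty":0,"tz":0,"twist":0}]'
python3 -m crank '[{"tx":1,"ty":0,"tz":0,"twist":0},{"tx":1,"ty":0,"tz":0,"twist":0},{"tx":1,"ty":0,"tz":0,"twist":0},{"tx":1,"ty":0,"tz":0,"twist":0},{"tx":1,"ty":0,"tz":0,"twist":0},{"tx":1,"ty":0,"tz":0,"twist":0},{"tx":1,"ty":0,"tz":0,"twist":0},{"tx":1,"ty":0,"tz":0,"twist":0}]'
```

```text
t: 2.95
position: [0.3343, -0.3191, 0.2459]
orientation: [-0.0, 0.786, 0.619, 0.0]
ft_force: [-0.3, -0.3, 0.6]
opening: 0.0854
gripper_force: 0.0
t: 3.95
position: [0.3807, -0.1247, 0.2459]
orientation: [-0.0, 0.786, 0.618, -0.0]
ft_force: [-0.4, -0.2, -0.7]
opening: 0.0855
gripper_force: 0.0
t: 4.95
position: [0.4277, 0.0696, 0.2459]
orientation: [-0.0, 0.786, 0.618, -0.0]
ft_force: [-0.4, -0.3, -0.3]
opening: 0.0854
gripper_force: 0.0
```

```bash
python3 -m crank '[{"tx":1,"ty":0,"tz":0,"twist":0},{"tx":1,"ty":0,"tz":0,"twist":0},{"tx":1,"ty":0,"tz":0,"twist":0},{"tx":1,"ty":0,"tz":0.2,"twist":0},{"tx":1,"ty":0,"tz":0.5,"twist":0},{"tx":0.3,"ty":0,"tz":0.9,"twist":0},{"tx":0,"ty":0,"tz":0.9,"twist":0},{"tx":0,"ty":0,"tz":0.5,"twist":0}]' 0
python3 -m crank '[{"tx":0,"ty":0,"tz":0.3,"twist":0},{"tx":0,"ty":0,"tz":0.2,"twist":0},{"tx":0,"ty":0,"tz":0,"twist":0}]'
python3 - <<'E'
from h import *
a=robot.grab_frame('scene');b=robot.grab_frame('top')
c=lambda i,x,y:cv2.resize(i[y:y+150,x:x+130],None,fx=3,fy=3,interpolation=cv2.INTER_CUBIC)
cv2.imwrite('pics/hover.png',np.hstack([c(a,210,70),c(b,140,140)]))
E
```

```text
t: 5.95
position: [0.458, 0.1974, 0.1696]
orientation: [-0.001, 0.786, 0.619, -0.001]
ft_force: [-0.2, -0.1, 0.9]
opening: 0.085
gripper_force: 0.0
t: 6.32
position: [0.4591, 0.1974, 0.159]
orientation: [0.0, 0.786, 0.618, 0.0]
ft_force: [-0.4, 0.1, 0.2]
opening: 0.0858
gripper_force: 0.0
```

View pics/hover.png

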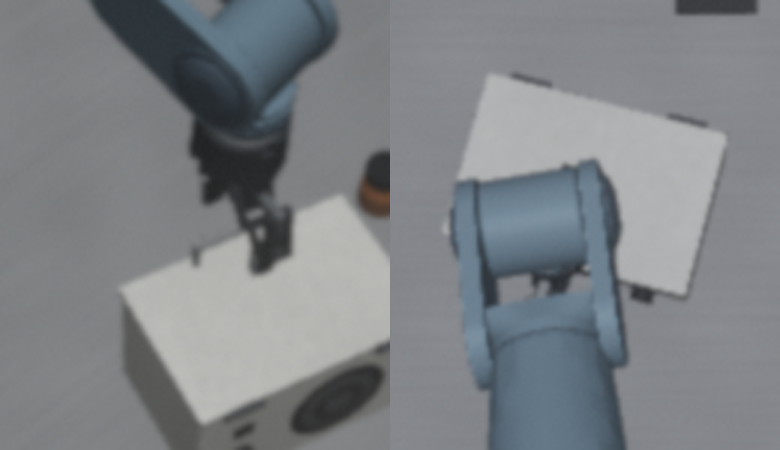

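The gripper straddles the handle bar with the near finger over the flap, at about crop (265,255). Closing now.

```bash
python3 -m crank '[{"tx":0,"ty":0,"tz":0,"twist":0},{"tx":0,"ty":0,"tz":0,"twist":0},{"tx":0,"ty":0,"tz":0,"twist":0},{"tx":0,"ty":0,"tz":0,"twist":0},{"tx":0,"ty":0,"tz":0,"twist":0},{"tx":0,"ty":0,"tz":0,"twist":0},{"tx":0,"ty":0,"tz":0,"twist":0}]' 1
python3 - <<'E'
import numpy as np
# handle path rel. to start in unit x,z (25 mm units) per theta step
for a in np.arange(0,1.75,.1):
    print(round(a,2),np.round([(-152*np.cos(a)+37*np.sin(a)+152)/25,(152*np.sin(a)+37*np.cos(a)-37)/25],2))
E
```

```text
t: 7.3
position: [0.4573, 0.1979, 0.1582]
orientation: [-0.002, 0.786, 0.618, -0.002]
ft_force: [-4.9, 1.4, 1.8]
opening: 0.0059
gripper_force: 58.5
0.0 [0. 0.]
0.1 [0.18 0.6 ]
0.2 [0.42 1.18]
0.3 [0.71 1.73]
0.4 [1.06 2.25]
0.5 [1.45 2.73]
0.6 [1.9  3.17]
0.7 [2.38 3.57]
0.8 [2.91 3.91]
0.9 [3.46 4.2 ]
1.0 [4.04 4.44]
1.1 [4.64 4.61]
1.2 [5.26 4.72]
1.3 [5.88 4.77]
1.4 [6.51 4.76]
1.5 [7.13 4.69]
1.6 [7.74 4.55]
1.7 [8.33 4.36]
```

```bash
python3 -m crank '[{"tx":0,"ty":0.18,"tz":-0.6,"twist":0},{"tx":0,"ty":0.24,"tz":-0.58,"twist":0},{"tx":0,"ty":0.29,"tz":-0.55,"twist":0},{"tx":0,"ty":0.35,"tz":-0.52,"twist":0}]'
python3 -m crank '[{"tx":0,"ty":0.39,"tz":-0.48,"twist":0},{"tx":0,"ty":0.45,"tz":-0.44,"twist":0},{"tx":0,"ty":0.48,"tz":-0.4,"twist":0},{"tx":0,"ty":0.53,"tz":-0.34,"twist":0}]'
```

```text
t: 7.8
position: [0.4838, 0.1913, 0.216]
orientation: [-0.001, 0.786, 0.619, -0.001]
ft_force: [-3.4, 1.3, -0.1]
opening: 0.0054
gripper_force: 58.4
t: 8.3
position: [0.5294, 0.1801, 0.2585]
orientation: [-0.0, 0.786, 0.618, -0.001]
ft_force: [-5.8, -1.4, 3.9]
opening: 0.0061
gripper_force: 58.6
```

```bash
python3 -m crank '[{"tx":0,"ty":0.55,"tz":-0.29,"twist":0},{"tx":0,"ty":0.58,"tz":-0.24,"twist":0},{"tx":0,"ty":0.6,"tz":-0.17,"twist":0},{"tx":0,"ty":0.62,"tz":-0.11,"twist":0}]'
python3 -m crank '[{"tx":0,"ty":0.62,"tz":-0.05,"twist":0},{"tx":0,"ty":0.63,"tz":0.01,"twist":0},{"tx":0,"ty":0.62,"tz":0.07,"twist":0},{"tx":0,"ty":0.61,"tz":0.14,"twist":0},{"tx":0,"ty":0.4,"tz":0.12,"twist":0},{"tx":0,"ty":0,"tz":0,"twist":0},{"tx":0,"ty":0,"tz":0,"twist":0}]'
```

```text
t: 8.8
position: [0.5876, 0.1657, 0.2792]
orientation: [0.001, 0.786, 0.618, -0.0]
ft_force: [-4.9, -1.4, 3.1]
opening: 0.006
gripper_force: 58.7
t: 9.68
position: [0.6581, 0.1485, 0.2706]
orientation: [0.002, 0.786, 0.618, 0.001]
ft_force: [0.3, -6.0, 4.9]
opening: 0.0054
gripper_force: 60.5
```

```bash
python3 - <<'E'
from h import *
a=robot.grab_frame('scene');b=robot.grab_frame('top')
c=lambda i,x,y:cv2.resize(i[y:y+150,x:x+130],None,fx=3,fy=3,interpolation=cv2.INTER_CUBIC)
cv2.imwrite('pics/open.png',np.hstack([c(a,230,70),c(b,140,120)]))
E
```

```text
(no output)
```

View pics/open.png

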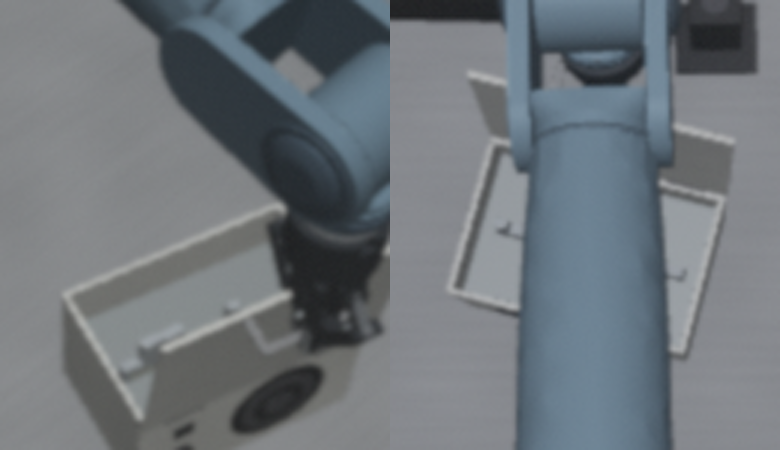

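The flap stands just past upright, with plate tabs visible in the mouth. I'll open partly, because the inner finger has only about 26 mm of room, and rise clear.

```bash
python3 -m crank '[{"tx":0,"ty":0,"tz":0,"twist":0},{"tx":0,"ty":0,"tz":0,"twist":0},{"tx":0,"ty":0,"tz":0,"twist":0}]' 0.75
python3 -m crank '[{"tx":0,"ty":0,"tz":-0.4,"twist":0},{"tx":0,"ty":0,"tz":-0.8,"twist":0},{"tx":0,"ty":0,"tz":-0.8,"twist":0},{"tx":0,"ty":0,"tz":-0.8,"twist":0},{"tx":0,"ty":0,"tz":-0.8,"twist":0},{"tx":0,"ty":0,"tz":-0.4,"twist":0}]'
python3 -m crank '[{"tx":0,"ty":-0.6,"tz":0,"twist":0},{"tx":0,"ty":-1,"tz":0,"twist":0},{"tx":0,"ty":-1,"tz":0,"twist":0},{"tx":0,"ty":-1,"tz":0,"twist":0},{"tx":0,"ty":-1,"tz":0,"twist":0},{"tx":0,"ty":-1,"tz":0,"twist":0},{"tx":0,"ty":-1,"tz":0,"twist":0},{"tx":0,"ty":-1,"tz":0,"twist":0}]' 0
python3 -m crank '[{"tx":0,"ty":-1,"tz":0,"twist":0},{"tx":0,"ty":-1,"tz":0,"twist":0},{"tx":0,"ty":-1,"tz":0,"twist":0},{"tx":0,"ty":-0.5,"tz":0,"twist":0},{"tx":0,"ty":0,"tz":0,"twist":0}]' 0
python3 - <<'E'
from h import *
a=robot.grab_frame('scene');b=robot.grab_frame('top')
c=lambda i,x,y:cv2.resize(i[y:y+150,x:x+130],None,fx=3,fy=3,interpolation=cv2.INTER_CUBIC)
cv2.imwrite('pics/mouth.png',np.hstack([c(a,230,80),c(b,140,130)]))
E
```

```text
t: 10.15
position: [0.6565, 0.1501, 0.2688]
orientation: [-0.0, 0.786, 0.619, -0.0]
ft_force: [-0.1, -0.4, 0.2]
opening: 0.0214
gripper_force: 0.0
t: 10.9
position: [0.6572, 0.1497, 0.3719]
orientation: [0.001, 0.786, 0.618, 0.001]
ft_force: [0.1, -0.9, 0.1]
opening: 0.0214
gripper_force: 0.0
t: 11.9
position: [0.47, 0.1946, 0.3682]
orientation: [-0.001, 0.786, 0.619, -0.001]
ft_force: [0.4, 0.5, 0.3]
opening: 0.0854
gripper_force: 0.0
t: 12.52
position: [0.3863, 0.215, 0.3692]
orientation: [0.0, 0.786, 0.619, -0.0]
ft_force: [0.4, 0.0, 0.0]
opening: 0.0854
gripper_force: 0.0
```

View pics/mouth.png

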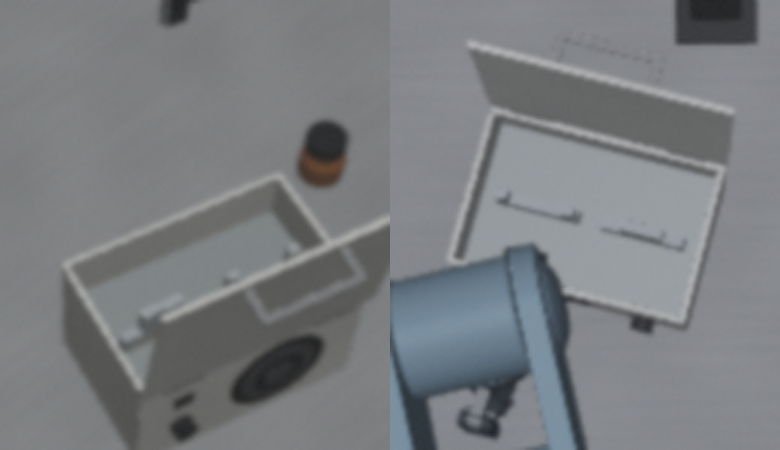

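```bash
python3 - <<'E'
from h import *
U=np.array([.5294,.1815]);y=-.237;R=np.array([[np.cos(y),-np.sin(y)],[np.sin(y),np.cos(y)]])
W=lambda l:np.r_[R@np.array(l[:2])+U,l[2]]
L=dict(rimfp=(-.08,.12,.14),rimfm=(-.08,-.12,.14),rimhp=(.08,.12,.14),rimhm=(.08,-.12,.14),tabA=(0,-.033,.131),tabB=(0,-.077,.131),bl1=(0,.019,.131),bl2=(0,.091,.131),s1=(0,-.099,.085),s2=(0,-.011,.085))
for k,l in L.items():
    t=proj('top',W(l))[0];s=proj('scene',W(l))[0]
    print(k,np.round(W(l),3),'topcrop',np.round((t-[140,130])*3+[390,0]),'scenecrop',np.round((s-[230,80])*3))
E
```

```text
rimfp [0.48  0.317 0.14 ] topcrop [444. 262.] scenecrop [275. 172.]
rimfm [0.423 0.084 0.14 ] topcrop [682. 322.] scenecrop [ 57. 265.]
rimhp [0.635 0.279 0.14 ] topcrop [488. 106.] scenecrop [365. 292.]
rimhm [0.579 0.046 0.14 ] topcrop [723. 165.] scenecrop [138. 397.]
tabA [0.522 0.149 0.131] topcrop [617. 222.] scenecrop [179. 297.]
tabB [0.511 0.107 0.131] topcrop [660. 233.] scenecrop [137. 316.]
bl1 [0.534 0.2   0.131] topcrop [566. 210.] scenecrop [227. 276.]
bl2 [0.551 0.27  0.131] topcrop [496. 192.] scenecrop [292. 247.]
s1 [0.506 0.085 0.085] topcrop [683. 244.] scenecrop [115. 351.]
s2 [0.527 0.171 0.085] topcrop [600. 223.] scenecrop [196. 315.]
```

The right slot (unit -y) holds the single wide tab, at about top crop (642,230). The left slot has two narrow tabs, so that is the blanking plate. Tab is at about (0.514, 0.128). Moving over it and down.

```bash
python3 -m crank '[{"tx":-0.4,"ty":0.8,"tz":0,"twist":0},{"tx":-0.4,"ty":1,"tz":0,"twist":0},{"tx":-0.4,"ty":1,"tz":0,"twist":0},{"tx":-0.4,"ty":1,"tz":0.2,"twist":0},{"tx":-0.3,"ty":1,"tz":0.4,"twist":0},{"tx":-0.3,"ty":0.8,"tz":0.6,"twist":0},{"tx":0,"ty":0.2,"tz":1,"twist":0},{"tx":0,"ty":0,"tz":1,"twist":0}]' 0
python3 -m crank '[{"tx":0,"ty":0,"tz":1,"twist":0},{"tx":0,"ty":0,"tz":1,"twist":0},{"tx":0,"ty":0,"tz":0.8,"twist":0},{"tx":0,"ty":0,"tz":0,"twist":0}]' 0
python3 - <<'E'
from h import *
a=robot.grab_frame('scene');b=robot.grab_frame('top')
c=lambda i,x,y:cv2.resize(i[y:y+150,x:x+130],None,fx=3,fy=3,interpolation=cv2.INTER_CUBIC)
cv2.imwrite('pics/over.png',np.hstack([c(a,230,80),c(b,140,130)]))
E
```

```text
t: 13.62
position: [0.516, 0.1265, 0.2882]
orientation: [-0.0, 0.786, 0.618, -0.0]
ft_force: [0.1, 0.4, 0.5]
opening: 0.0855
gripper_force: 0.0
t: 14.12
position: [0.5143, 0.1269, 0.2173]
orientation: [-0.001, 0.786, 0.618, -0.002]
ft_force: [1.4, -0.1, 0.3]
opening: 0.0855
gripper_force: 0.0
```

View pics/over.png

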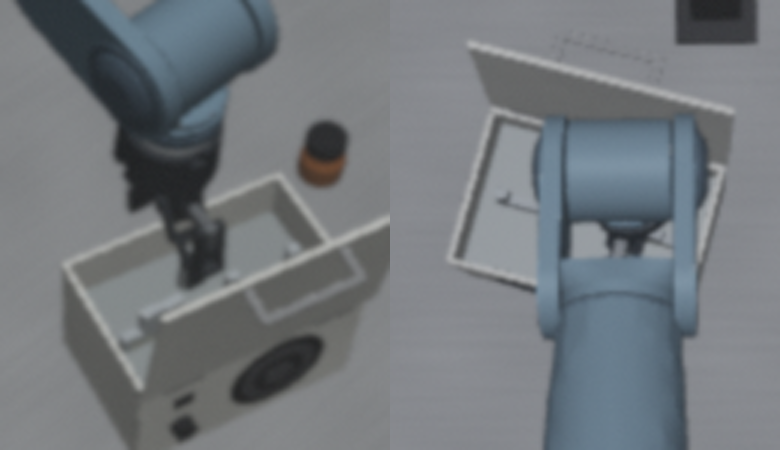

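Clear of the flap by about 4 cm and centred over the wide tab. Descending.

```bash
python3 -m crank '[{"tx":0,"ty":0,"tz":0.7,"twist":0},{"tx":0,"ty":0,"tz":0.7,"twist":0},{"tx":0,"ty":0,"tz":0.7,"twist":0},{"tx":0,"ty":0,"tz":0.7,"twist":0},{"tx":0,"ty":0,"tz":0.7,"twist":0}]' 0
python3 -m crank '[{"tx":0,"ty":0,"tz":0.5,"twist":0},{"tx":0,"ty":0,"tz":0.4,"twist":0},{"tx":0,"ty":0,"tz":0.3,"twist":0},{"tx":0,"ty":0,"tz":0,"twist":0}]' 0
```

```text
t: 14.85
position: [0.5148, 0.1274, 0.1306]
orientation: [-0.0, 0.786, 0.619, -0.0]
ft_force: [0.1, -0.8, 0.3]
opening: 0.0858
gripper_force: 0.0
t: 15.35
position: [0.5149, 0.1274, 0.1016]
orientation: [-0.0, 0.786, 0.618, -0.0]
ft_force: [0.4, 1.0, -1.1]
opening: 0.0853
gripper_force: 0.0
```

```bash
python3 -m crank '[{"tx":0,"ty":0,"tz":0.1,"twist":0},{"tx":0,"ty":0,"tz":0,"twist":0},{"tx":0,"ty":0,"tz":0,"twist":0},{"tx":0,"ty":0,"tz":0,"twist":0},{"tx":0,"ty":0,"tz":0,"twist":0},{"tx":0,"ty":0,"tz":0,"twist":0},{"tx":0,"ty":0,"tz":0,"twist":0}]' 1
python3 -m crank '[{"tx":0,"ty":0,"tz":-0.4,"twist":0},{"tx":0,"ty":0,"tz":-0.6,"twist":0},{"tx":0,"ty":0,"tz":-0.6,"twist":0},{"tx":0,"ty":0,"tz":-0.6,"twist":0}]'
```

```text
t: 16.23
position: [0.5152, 0.1274, 0.0998]
orientation: [0.0, 0.786, 0.618, 0.0]
ft_force: [-0.6, -0.1, 2.3]
opening: 0.0092
gripper_force: 59.1
t: 16.73
position: [0.5153, 0.1274, 0.156]
orientation: [0.0, 0.786, 0.618, 0.0]
ft_force: [1.2, 0.1, -1.1]
opening: 0.0091
gripper_force: 58.4
```

Grip is good. Lifting clear, then leaving sideways along the flap.

```bash
python3 -m crank '[{"tx":0,"ty":0,"tz":-0.8,"twist":0},{"tx":0,"ty":0,"tz":-1,"twist":0},{"tx":0,"ty":0,"tz":-1,"twist":0},{"tx":0,"ty":0,"tz":-1,"twist":0},{"tx":0,"ty":0,"tz":-1,"twist":0},{"tx":0,"ty":0,"tz":-1,"twist":0},{"tx":0,"ty":0,"tz":-1,"twist":0},{"tx":0,"ty":0,"tz":-0.4,"twist":0}]'
python3 -m crank '[{"tx":-0.5,"ty":0,"tz":0,"twist":0},{"tx":-1,"ty":0,"tz":0,"twist":0},{"tx":-1,"ty":0,"tz":0,"twist":0},{"tx":-1,"ty":0,"tz":0,"twist":0},{"tx":-1,"ty":0,"tz":0,"twist":0},{"tx":-1,"ty":0,"tz":0,"twist":0},{"tx":-1,"ty":0,"tz":0,"twist":0},{"tx":-1,"ty":0,"tz":0,"twist":0}]'
python3 -m crank '[{"tx":0,"ty":0,"tz":0,"twist":-0.68},{"tx":0,"ty":0,"tz":0,"twist":-0.69},{"tx":0,"ty":0,"tz":0,"twist":-0.69},{"tx":0,"ty":0,"tz":0,"twist":-0.69},{"tx":0,"ty":0,"tz":0,"twist":-0.69},{"tx":0,"ty":0,"tz":0,"twist":-0.69},{"tx":0,"ty":0,"tz":0,"twist":-0.69},{"tx":0,"ty":0,"tz":0,"twist":-0.68}]'
python3 - <<'E'
from h import *
s=robot.read_state();q=s['orientation'];R=cv2.Rodrigues(np.zeros(3))[0]
from scipy.spatial.transform import Rotation as Ro
R=Ro.from_quat(np.r_[q[1:],q[0]]).as_matrix()
print(np.arctan2(R[1,1],R[0,1]),s['opening'],R.T@(np.array([.628,-.27,s['position'][2]])-s['position'])/.025)
a=robot.grab_frame('scene');b=robot.grab_frame('top')
cv2.imwrite('pics/lift.png',cv2.resize(np.hstack([a[100:400,50:350],b[100:400,140:440]]),(800,400)))
E
```

```text
t: 17.73
position: [0.5155, 0.1274, 0.337]
orientation: [0.001, 0.786, 0.618, 0.001]
ft_force: [-0.1, 0.3, -1.8]
opening: 0.0094
gripper_force: 58.6
t: 18.73
position: [0.4698, -0.056, 0.3329]
orientation: [-0.001, 0.786, 0.618, -0.001]
ft_force: [-0.2, -0.3, -1.5]
opening: 0.0092
gripper_force: 58.6
t: 19.73
position: [0.47, -0.0553, 0.3329]
orientation: [-0.001, 0.496, 0.868, -0.0]
ft_force: [-0.7, 0.2, -2.6]
opening: 0.0092
gripper_force: 58.5
0.5333575040136487 0.009225088623162798 [-10.60918183   1.07430708  -0.02374685]
```

View pics/lift.png

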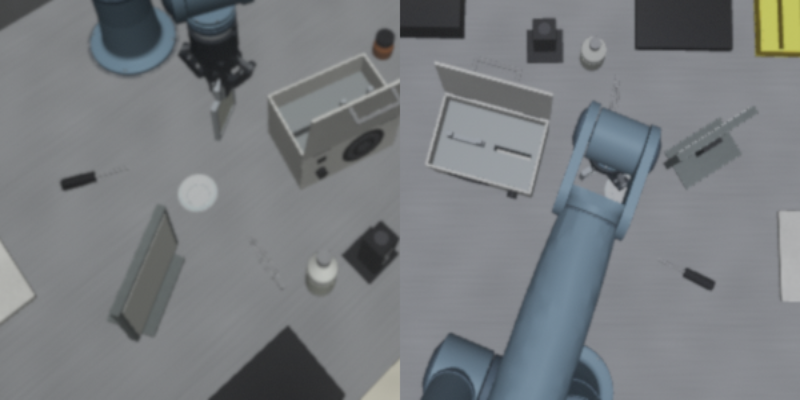

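The filter is out and held, the other slot keeps its plate, and the flap is open. Moving to in front of the panel, then down.

```bash
python3 -m crank '[{"tx":-0.6,"ty":0.5,"tz":0,"twist":0},{"tx":-1,"ty":0.57,"tz":0,"twist":0},{"tx":-1,"ty":0,"tz":0,"twist":0},{"tx":-1,"ty":0,"tz":0,"twist":0},{"tx":-1,"ty":0,"tz":0,"twist":0},{"tx":-1,"ty":0,"tz":0,"twist":0},{"tx":-1,"ty":0,"tz":0,"twist":0},{"tx":-1,"ty":0,"tz":0,"twist":0}]'
python3 -m crank '[{"tx":-1,"ty":0,"tz":0,"twist":0},{"tx":-1,"ty":0,"tz":0,"twist":0},{"tx":-0.6,"ty":0,"tz":0,"twist":0},{"tx":-0.4,"ty":0,"tz":0.4,"twist":0},{"tx":0,"ty":0,"tz":0.8,"twist":0},{"tx":0,"ty":0,"tz":0.8,"twist":0},{"tx":0,"ty":0,"tz":0.8,"twist":0},{"tx":0,"ty":0,"tz":0.8,"twist":0}]'
python3 -m crank '[{"tx":0,"ty":0,"tz":0.8,"twist":0},{"tx":0,"ty":0,"tz":0.8,"twist":0},{"tx":0,"ty":0,"tz":0.8,"twist":0},{"tx":0,"ty":0,"tz":0.8,"twist":0},{"tx":0,"ty":0,"tz":0.4,"twist":0},{"tx":0,"ty":0,"tz":0.2,"twist":0},{"tx":0,"ty":0,"tz":0,"twist":0},{"tx":0,"ty":0,"tz":0,"twist":0}]'
python3 - <<'E'
from h import *
a=robot.grab_frame('scene');b=robot.grab_frame('top')
f=lambda i,x,y:cv2.resize(i[y:y+150,x:x+130],None,fx=3,fy=3,interpolation=cv2.INTER_CUBIC)
cv2.imwrite('pics/end.png',np.hstack([f(a,100,210),f(b,290,110)]))
E
```

```text
t: 20.82
position: [0.59, -0.2062, 0.3333]
orientation: [-0.001, 0.498, 0.867, -0.0]
ft_force: [0.2, -1.8, -1.5]
opening: 0.0092
gripper_force: 58.7
t: 21.82
position: [0.6279, -0.2694, 0.2427]
orientation: [-0.0, 0.497, 0.868, 0.0]
ft_force: [0.7, -0.6, -1.0]
opening: 0.0091
gripper_force: 58.7
t: 22.82
position: [0.6287, -0.2702, 0.1506]
orientation: [0.001, 0.497, 0.868, -0.0]
ft_force: [-0.7, -0.1, -1.8]
opening: 0.0089
gripper_force: 58.7
```

View pics/end.png

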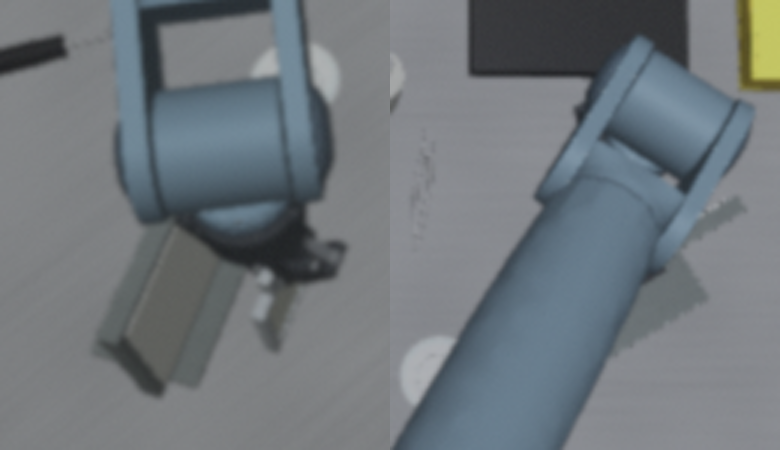

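The plate hangs upright and parallel in front of the lit face, at scene crop (275,310), with free space between them. Forces show only its weight, so I'm handing in.

```bash
python3 -c "
from station import robot
print(robot.close_job())"
```

```text
the job is handed in; nothing more can be done
None
```

I handed in the job at about 23 s: the flap is open and the filter plate is held still, upright and square, about 8 cm in front of the lit panel. I don't have the judge's result. The gripper briefly pressed a fixed object at the start with about 35 N (limit 40 N).

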